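Unbolt the guard gate over its bent keeper and hold it ajar

ROBOT

A 6-joint arm with a two-finger parallel gripper is mounted at the origin on the work surface; the furniture and walls round the work are solid. World frame = base frame: x ahead of the robot, y to its left, z up, the work surface at z = 0. Lengths are in mm, angles in rad, forces in N, time in s.
With the tool pointing down it reaches from about 300 to 825 mm from the base axis. Payload 5.4 kg.
Tool frame: the origin (TCP) lies on the centre line of the jaws, within the pads' length; the fingertips stand 8 mm ahead of it and the grasp point (between the pads) lies 11 mm behind it; z points along the fingers, y is the line along which they close (so a half turn about z gives the same grasp; the last joint's range is limited). The gripper opens to 92 mm and grips with 3 to 60 N. Pads are 20 mm wide; open, the fingers measure 128 mm over their backs; the gripper's body (75 mm by 189 mm) begins 69 mm behind the grasp point.
Start: joints at [0.962, 0.158, 1.597, -0, 1.386, -0.21], TCP at [223.288, 529.857, 222.601] pointing down, gripper open.
Joint ranges: [-2.91, 2.91], [-0.94, 2.29], [0.18, 2.7], [-1.29, 4.43], [0.17, 2.64], [-3, 3]. Speed limits (rad/s): [2.57, 2.57, 3.14, 3.14, 3.14, 3.14].

INTERFACE

Orientations are given as a rotation vector (axis times angle).
In Python, from plant import ctrl gives the robot as it stands.
- The arm moves only by the tool drive_tool, never from a script. Its argument "commands" is a list of rows, each a list of 6 numbers: the shift along the tool's x, y, z each as a share of 0.25 m, from -1 to 1, then the turn, a rotation vector about the tool's x, y, z each as a share of 90 degrees, from -1 to 1. A call has 1 to 10 rows; each row is the pose to reach, as a shift and turn from the pose commanded when the call began, along the tool's axes at that moment; what a row does not reach only later rows make up. A row lasts 1/12 s, in which the tool goes at most 41.7 mm and 7.16 degrees, less where a joint would pass 70% of its speed; a pose out of reach is approached as far as the arm can. A call with a number of a shift or a turn outside -1 to 1 is refused whole. A call with a gripper value outside its range is refused whole. "gripper" is the finger opening in mm, from 0 to 91.9, set as the call begins (left out, the last holds). The fingers move at their own pace and stop on an object; "grip_force" is the grip in N (left out, the last holds). Time passes only in rows, so rows that repeat a pose let the fingers close. It gives the time, the measured TCP pose, the force, the opening and the grip force at its end, in the units of the state.
- ctrl.get_state(): the state, without advancing time (a new reading comes with each control period).
- ctrl.capture(name): name is "scene" or "top" or "wrist"; returns a dict with "image" (400x640x3 uint8, red, green, blue), "camera_matrix" (3x3 intrinsics, pixels), "R" (3x3) and "t" (3): a world point X has camera coordinates R X + t. Camera axes: x right, y down, z forward; pixel columns grow to the right and rows downward; lengths in mm; the calibration is good to about 2 mm. The wrist camera is an equidistant fisheye: a pixel r from the principal point sees the ray r / f radians off the axis. A picture is of the moment at which its call begins. There is no depth.
- ctrl.job_done(): hands the job in; it is judged then, once.
The state is a dict: "time_s": time; "q": joint angles; "joint_vel": joint speeds; "tau": joint torques, N m; "tool_pos": TCP position; "tcp_rot": TCP orientation; "force": force on the tool from outside, world axes, zero at the start; "wrist_torque": the same for the moment, N m; "grip_width": finger opening in mm; "finger_force": force on a finger pad.
Only numpy, scipy, OpenCV 4.12 (cv2) and the standard library are available. Lean on these libraries where they do the work, as an engineer would, in place of code of your own. Each camera call takes 0.05 s, during which the arm holds its last target. There are 200 camera calls.

TASK

The gate in the guard along the back of the bench is bolted, and its bolt sags behind the bent-up lip of the keeper: take the bolt by its knob, lift it over the lip as you pull it back clear of the keeper without wrenching it against the keeper, and then swing the gate ajar, away from you, to a gap of about 10 cm at its free edge (never wide open), so that a workmate can brush the grit out through it. The gate springs shut by itself, so finish while still holding it ajar and still with the bolt drawn, and leave the other things on the bench where they are.

Things in the scene. Friction and masses are not known exactly. Their poses are not given: they have to be found in the camera images.
- guard: Fixed steel guard on a 66x420x10 mm foot plate at the back of the bench: two posts, a barred gate between. Origin on the bench straight below the knob of the fully home bolt. y axis: along the shut gate from keeper to hinge (the way the bolt is drawn); x axis: square to the gate, the way it opens, away from the robot; z up. Hinge line at y +220 mm, top of the gate's rail at z 135 mm.
- keeper: Bent steel keeper fixed on the post at the guard's -y end; origin in the centre of its underside, 335 mm from the hinge line, z 130 mm, axes as the guard's. Two upright cheeks (46 mm long, to z 178 mm, 18 mm apart) stop the bolt from moving sideways at any lift; between them stands the 4 mm thick bent lip.
- keeper_lip (a point): middle of the top edge of the keeper's bent-up lip, z 146 mm. The toe of the bolt hangs behind it and must be raised over it.
- bolt_knob (a point): centre of the bolt's round upright knob, 22 mm diameter, 24 mm tall, at z 190 mm at rest. Under the knob a 13 mm stem goes down to the 12 mm bolt rod, whose axis is 36 mm below this point and whose top is 30 mm below it. Nothing of the guard stands beside the knob across the gate.
- bolt_toe (a point): bottom of the bolt's turned-down toe (12x12 mm, reaching 18 mm below the rod's axis), 125 mm to the -y side of the knob, at z 136 mm at rest; 3 to 8 mm behind the keeper's lip while home.
- bolt: The sagging bolt with its knob, 0.25 kg: it slides along the gate and has vertical play in the tall worn straps. Origin on the rod's axis below the knob; y along the gate towards the hinge.
- bolt_draw (a joint): how far the bolt has been drawn along the gate towards the hinge, m: 0 fully home, 0.058 the stop. The end is clear of the keeper from 0.043 on. About 1 N of friction, no spring.
- bolt_lift (a joint): how far the bolt is lifted in its straps, m: 0 at rest (it sags there by its weight), 0.020 the stop. The toe clears the lip from about 0.012 on; it has passed the lip when bolt_draw exceeds 0.025.
- gate: Barred gate, 1 kg, frame 8 to 298 mm from the hinge line. Origin on the hinge line at bench height; -y axis along the gate to its free edge. The knob is 220 mm from the hinge line, less the amount drawn. Two straps 6 mm long and 25 mm wide, up to z 189 mm, stand over the bolt rod 115 and 275 mm from the hinge line.
- gate_axis (a point): point on the gate's upright hinge line, z 154 mm.
- gate_edge (a point): middle of the gate's free edge, 299 mm from the hinge line, z 78 mm.
- gate_hinge (a joint): gate angle, rad: 0 shut, growing (counter-clockwise seen from above) as the free edge swings away from the robot. A spring closes it: 0.42 N m when shut, 1.2 N m/rad more as it opens. 0.33 rad is a gap of 100 mm at the free edge.
- casting: smooth rounded bronze casting, 92x100x60 mm; bystander near an end of the guard, origin in the centre of its underside.
- tape: roll of tan masking tape lying flat, 98x96x25 mm; bystander near an end of the guard, origin in the centre of its underside.
- mug: white mug standing upright, 83x122x93 mm; bystander near an end of the guard, origin in the centre of its underside.

How it is judged (in metres and radians):
On the way:
1. the bolt is drawn clear of the keeper while the gate is still all but shut (value of joint bolt_draw above 0.043 m and value of joint gate_hinge below 0.12 rad), for 0.1 s.
At the end, for the whole second after the job is handed in: The fingers hold the gate (by the bolt or the gate itself, at least 1 N) still at 0.22 to 0.46 rad, a gap of 65 to 135 mm at the free edge, moving less than 0.05 rad/s, with the bolt still drawn by 40 mm or more (value of joint bolt_draw above 0.04 m and value of joint gate_hinge between 0.22 and 0.46 rad and velocity of joint gate_hinge between -0.05 and 0.05 rad/s and contact force between the fingers and gate above 1 N); the arm keeps its last pose, push and grip.
It fails at once if the bolt is wrenched against the keeper with more than 40 N (contact force between bolt and keeper above 40 N).
It fails at once if the gate is swung wide open (more than 0.7 rad, 205 mm) (value of joint gate_hinge above 0.7 rad).
It fails at once if a bystander is moved by more than 30 mm (distance of any of casting, tape, mug from where it was at the start of the episode above 0.03 m).
It also fails if it takes over 32 s, if anything falls off the work surface, if the arm or the gripper's body presses on something with over 40 N, if the wrist force passes 120 N, or if a joint passes its speed limit or range.

## Working session

There is one attempt and no reset: what is moved stays moved. The work goes in short steps, Python scripts to look and compute and a tool call to move; the robot and the scene stay as the last step left them, time stands still between calls to the robot, and variables do not carry over. Pictures are saved under pics/ and viewed, at most 10 in all, crops included, and the job is handed in when it is done.

Besides the shell and the picture viewer there is one more tool, called after "Call:" as name(argument=value, ...), one argument or row to a line, values as JSON. drive_tool: Moves the arm, as the interface text tells. Shift numbers are shares of 0.25 m and turn numbers shares of 90 degrees, none past 1 either way. Its arguments: {"type":"object","properties":{"commands":{"type":"array","items":{"type":"array","items":{"type":"number"}}},"gripper":{"type":"number"},"grip_force":{"type":"number"}},"required":["commands"]}

```bash
mkdir -p pics; python3 - <<'E'
from plant import ctrl
import cv2
s=ctrl.get_state(); print(s)
for n in("scene","top"):
    c=ctrl.capture(n); cv2.imwrite(f"pics/{n}0.png",c["image"][:,:,::-1]); print(n,c["camera_matrix"].tolist(),c["R"].tolist(),c["t"].tolist())
E
```

```text
{'time_s': 0.0, 'q': array([ 9.61860206e-01,  1.59038190e-01,  1.59823770e+00, -1.70630848e-05,
        1.38621550e+00, -2.10099774e-01]), 'joint_vel': array([ 4.45643675e-04,  1.54056308e-03,  3.42461539e-04, -1.27653937e-03,
        1.23712877e-03,  9.66961405e-05]), 'tau': array([-9.15600481e-05, -3.85572624e+01, -3.22104192e+01,  6.99890172e-02,
        3.79332737e-02, -1.58259622e-04]), 'tool_pos': array([222.95924194, 529.33774857, 221.6222854 ]), 'tcp_rot': array([-6.22194777e-01, -3.07860643e+00,  2.74575226e-03]), 'force': array([ 0.6920819 , -1.16250192,  0.35937361]), 'wrist_torque': array([-0.01239915,  0.01406591, -0.01765965]), 'finger_force': 0.0, 'grip_width': 91.92856806614891}
scene [[518.1538093180955, 0.0, 324.49749531270385], [0.0, 518.1538093180955, 190.21632111617822], [0.0, 0.0, 1.0]] [[0.5417554351161324, -0.8404534856539297, -0.011789273696430442], [-0.6496029722748122, -0.4097502325354579, -0.6404066874641984], [0.5334013750768359, 0.3546021508526103, -0.7679454978557025]] [-226.9834841733802, 347.8296034889704, 1455.508215427282]
top [[476.7242530265782, 0.0, 318.28442555265553], [0.0, 476.7242530265782, 200.2662576215019], [0.0, 0.0, 1.0]] [[0.02518794134842944, -0.999678278699019, 0.0029844108286975193], [-0.9941422299422524, -0.02536210340354156, -0.10506184062919392], [0.10510373093317935, -0.0003206373565789822, -0.9944612123836761]] [-7.34270031649508, 393.89162750581784, 1628.302612384237]
```

View pics/scene0.png

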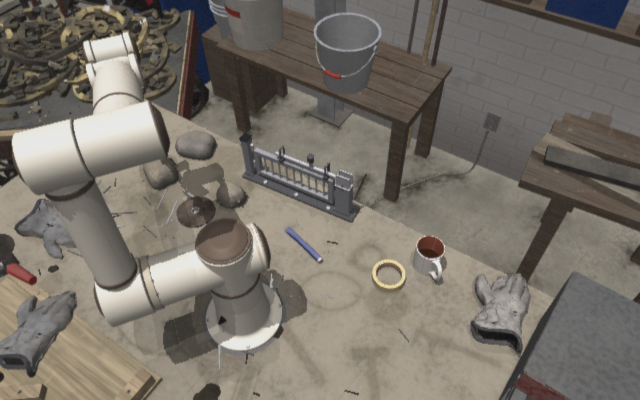

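View pics/top0.png

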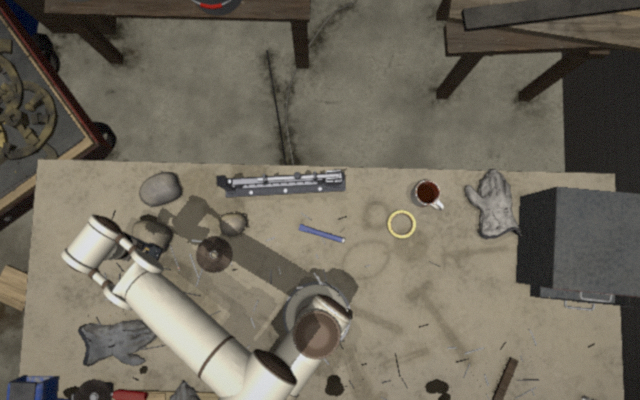

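The guard lies at top (218–345, 170–197), with its keeper end on the right (-y) and its hinge on the left. The mug and tape are well to the right of it, near (428,193) and (401,223). In the scene view the knob is near (311,160). I'll take magnified crops next.

```bash
python3 - <<'E'
import cv2,numpy as np
a=cv2.imread("pics/scene0.png")[125:225,232:365]; b=cv2.imread("pics/top0.png")[160:205,212:352]
A=cv2.resize(a,(798,600),interpolation=cv2.INTER_CUBIC)
B=cv2.resize(b,(798,256),interpolation=cv2.INTER_CUBIC)
cv2.imwrite("pics/sc.png",A);cv2.imwrite("pics/tc.png",B)
E
```

```text
(no output)
```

View pics/sc.png

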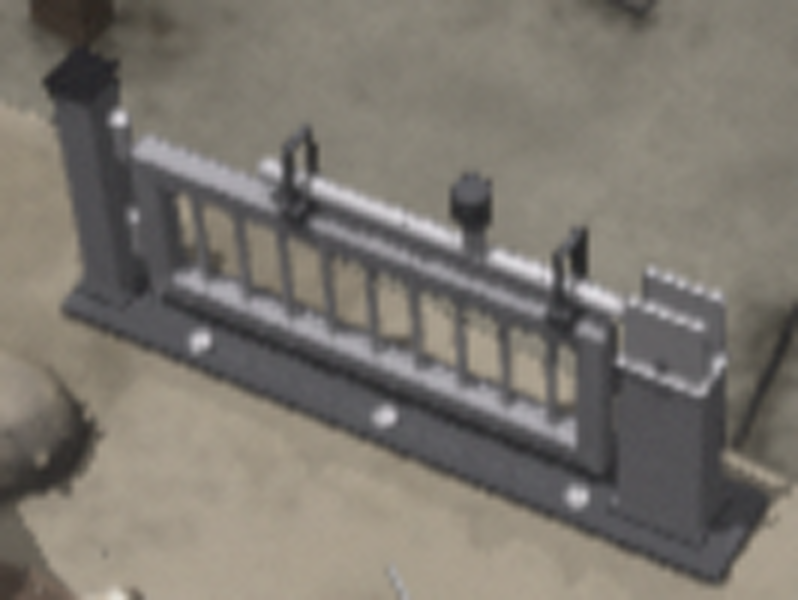

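View pics/tc.png

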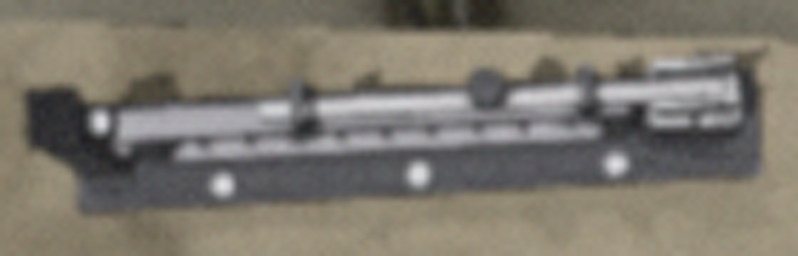

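Sighted pixels: the knob in the scene view is at crop (471,200), which is about (310.5,158.3). In the top view it is at crop (487,88), about (297.4,175.4). The rod ends in the top view are at crop (262,109) and (735,88).

```bash
cat > h.py <<'E'
import numpy as np
from plant import ctrl
from scipy.spatial.transform import Rotation as Ro
def ray(c,p):
    K=c["camera_matrix"];R=np.array(c["R"]);t=np.array(c["t"])
    d=R.T@np.linalg.inv(K)@np.array([*p,1.]); return -R.T@t,d/np.linalg.norm(d)
def onz(r,z): return r[0]+r[1]*(z-r[0][2])/r[1][2]
def cross(r,s):
    A=np.array([r[1],-s[1]]).T; k=np.linalg.lstsq(A,s[0]-r[0],rcond=None)[0]
    p,q=r[0]+k[0]*r[1],s[0]+k[1]*s[1]; return (p+q)/2,np.linalg.norm(p-q)
E
python3 - <<'E'
from h import *
S=ctrl.capture("scene");T=ctrl.capture("top")
s=lambda x,y:ray(S,(232+x/6-.4,125+y/6-.4)); t=lambda x,y:ray(T,(212+x/5.7-.4,160+y/5.7-.4))
print("knob",cross(s(471,200),t(487,88)), onz(s(471,200),190),onz(t(487,88),198))
a,b=onz(t(262,109),160),onz(t(735,88),160); print("rod top",a,b,np.degrees(np.arctan2(-(b-a)[0]*-1,(a-b)[1])))
a2,b2=onz(s(265,165),160),onz(s(610,298),160); print("rod scene",a2,b2)
# foot bolts
for f in(t,s):
  P=[onz(f(*p),12) for p in ([(223,185),(419,174),(616,164)] if f is t else [(200,341),(385,416),(577,495)])]
  d=P[0]-P[2]; print("bolts",P, np.degrees(np.arctan2(-d[0],d[1])))
st=ctrl.get_state();print(st["tool_pos"],Ro.from_rotvec(st["tcp_rot"]).as_matrix().round(3))
E
```

```text
knob (array([453.08498833,  71.07535582, 191.39759716]), np.float64(0.5257017451561452)) [453.97693586  72.04208116 190.        ] [452.21037996  70.57049727 198.        ]
rod top [443.16644212 197.4132642  160.        ] [461.78122431 -66.13358818 160.        ] 4.040192933687793
rod scene [440.27854806 194.61002762 160.        ] [457.87525581  -8.86058431 160.        ]
bolts [array([417.61815128, 238.57123676,  12.        ]), array([427.44899973, 119.10633124,  12.        ]), array([436.69160386,  -1.13979763,  12.        ])] 4.549355731909895
bolts [array([418.38686247, 239.40593882,  12.        ]), array([429.14447369, 119.70594107,  12.        ]), array([4.39171899e+02, 2.32328349e-01, 1.20000000e+01])] 4.966728495334619
[223.08126298 529.56194807 222.00633964] [[-0.922  0.388 -0.001]
 [ 0.388  0.922 -0.001]
 [ 0.    -0.001 -1.   ]]
```

Call:
drive_tool(
  commands=[
    [-0.78,-0.67,-0.16,0,0,0.35],
    [-0.78,-0.67,-0.16,0,0,0.35],
    [-0.78,-0.67,-0.16,0,0,0.35],
    [-0.78,-0.67,-0.16,0,0,0.35],
    [-0.78,-0.67,-0.16,0,0,0.35],
    [-0.78,-0.67,-0.16,0,0,0.35],
    [-0.78,-0.67,-0.16,0,0,0.35],
  ],
  gripper=70,
  grip_force=12,
)

```text
time_s: 0.78
tool_pos: [340.2, 296.1, 263.7]
tcp_rot: [1.44, 2.789, 0.0]
force: [0.3, -0.2, 0.0]
grip_width: 70.0
finger_force: 0.0
```

```bash
cat >> h.py <<'E'
def go(P,yaw=4.6,tilt=None):
    "shares for a tool-down pose at P with tool y at yaw (deg)"
    s=ctrl.get_state(); R=Ro.from_rotvec(s["tcp_rot"]); a=np.radians(yaw)
    y=np.array([np.cos(a),np.sin(a),0]); z=np.array([0,0,-1.]); G=Ro.from_matrix(np.array([np.cross(y,z),y,z]).T)
    print("t",s["time_s"],"pos",s["tool_pos"].round(1),"F",s["force"].round(1),"w",round(s["grip_width"],1),"ff",round(s["finger_force"],1))
    print("shift",(R.inv().apply(np.array(P)-s["tool_pos"])/250).round(3),"turn",np.degrees((R.inv()*G).as_rotvec()/90).round(3))
E
python3 -c "
from h import *
go((453,71,245))"
```

```text
t 0.7833 pos [340.2 296.1 263.7] F [ 0.3 -0.2  0. ] w 70.0 ff 0.0
shift [-0.995 -0.154  0.077] turn [0.001 0.001 0.342]
```

Call:
drive_tool(
  commands=[
    [-0.99,-0.15,0.0,0,0,0.34],
    [-0.99,-0.15,0.0,0,0,0.34],
    [-0.99,-0.15,0.0,0,0,0.34],
    [-0.99,-0.15,0.0,0,0,0.34],
    [-0.99,-0.15,0.04,0,0,0.34],
    [-0.99,-0.15,0.08,0,0,0.34],
    [-0.99,-0.15,0.08,0,0,0.34],
    [-0.99,-0.15,0.08,0,0,0.34],
  ],
)

```text
time_s: 1.45
tool_pos: [451.6, 75.7, 241.3]
tcp_rot: [-2.124, -2.312, 0.002]
force: [-0.7, 0.9, -0.4]
grip_width: 69.7
finger_force: 0.0
```

```bash
python3 -c "
from h import *
import cv2
go((453,71,179))
c=ctrl.capture('wrist');cv2.imwrite('pics/w1.png',c['image'][:,:,::-1])
K=c['camera_matrix'];R=np.array(c['R']);t=np.array(c['t'])
for X in((453,71,202),(453,71,190),(461,-30,160),(444,190,160)):
  p=R@np.array(X,float)+t; th=np.arctan2(np.hypot(*p[:2]),p[2]);print(X,(K[:2,2]+K[0,0]*th*p[:2]/np.hypot(*p[:2])).round(1))
"
```

```text
t 1.45 pos [451.6  75.7 241.3] F [-0.7  0.9 -0.4] w 69.7 ff 0.0
shift [-0.019  0.005  0.249] turn [-0.002 -0.001  0.003]
(453, 71, 202) [320.1 233.7]
(453, 71, 190) [320.  228.2]
(461, -30, 160) [319.1 319.2]
(444, 190, 160) [321.3  67.3]
```

View pics/w1.png

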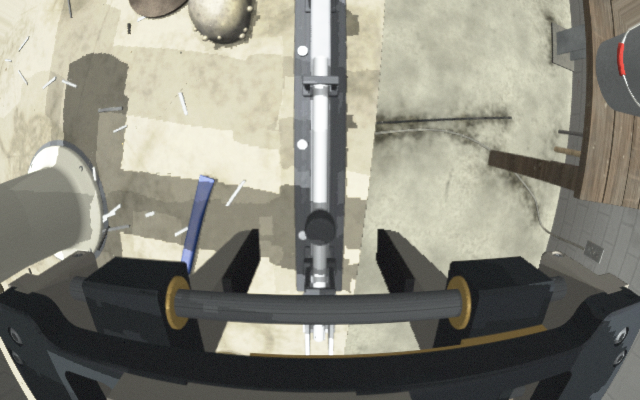

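The knob shows at about (320,228) between the open fingers, which matches the prediction, so the grasp line is good. I'll descend and grip.

Call:
drive_tool(
  commands=[
    [0,0,0.1,0,0,0],
    [0,0,0.2,0,0,0],
    [0,0,0.25,0,0,0],
    [0,0,0.25,0,0,0],
    [0,0,0.25,0,0,0],
  ],
)

```text
time_s: 1.92
tool_pos: [451.2, 78.4, 180.3]
tcp_rot: [-2.118, -2.319, 0.0]
force: [-0.0, -0.6, 0.3]
grip_width: 69.6
finger_force: 0.0
```

Call:
drive_tool(
  commands=[
    [0,0,0,0,0,0],
    [0,0,0,0,0,0],
    [0,0,0,0,0,0],
    [0,0,0,0,0,0],
    [0,0,0,0,0,0],
    [0,0,0,0,0,0],
    [0,0,0,0,0,0],
    [0,0,0,0,0,0],
  ],
  gripper=10,
  grip_force=15,
)

```text
time_s: 2.58
tool_pos: [452.6, 76.8, 180.4]
tcp_rot: [2.121, 2.316, 0.003]
force: [2.9, 0.3, -2.3]
grip_width: 21.7
finger_force: 15.0
```

The knob is gripped, with a width of 21.7 mm. Next I lift about 16 mm.

Call:
drive_tool(
  commands=[
    [0,0,-0.016,0,0,0],
    [0,0,-0.032,0,0,0],
    [0,0,-0.048,0,0,0],
    [0,0,-0.062,0,0,0],
    [0,0,-0.064,0,0,0],
    [0,0,-0.064,0,0,0],
    [0,0,-0.064,0,0,0],
  ],
  grip_force=22,
)

```text
time_s: 3.17
tool_pos: [452.6, 76.8, 196.4]
tcp_rot: [2.12, 2.316, 0.003]
force: [6.3, 0.5, -2.2]
grip_width: 21.3
finger_force: 22.0
```

```bash
python3 -c "
from h import *
import cv2
go((453,71,196))
c=ctrl.capture('scene');cv2.imwrite('pics/s2.png',cv2.resize(c['image'][125:225,232:365,::-1],(798,600),interpolation=2))
"
```

```text
t 3.1667 pos [452.6  76.8 196.4] F [ 6.3  0.5 -2.2] w 21.3 ff 22.0
shift [-0.023 -0.     0.002] turn [0.002 0.    0.005]
```

View pics/s2.png

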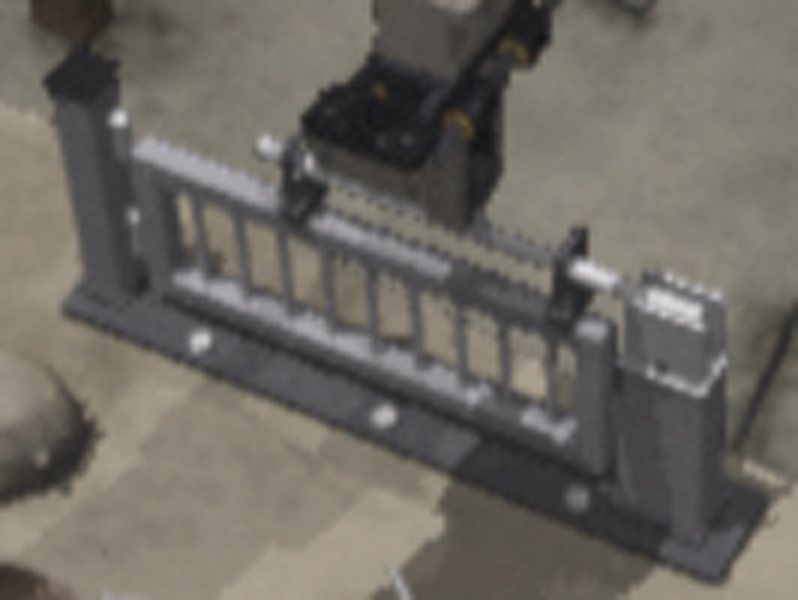

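The rod has lifted clear, and its end shows at crop (680,300) over the lip. There is a small 6 N side load, which I'll ease by 1 mm. Now I draw 52 mm.

Call:
drive_tool(
  commands=[
    [0.02,0.004,0,0,0,0],
    [0.05,0.004,0,0,0,0],
    [0.08,0.004,0,0,0,0],
    [0.11,0.004,0,0,0,0],
    [0.14,0.004,0,0,0,0],
    [0.17,0.004,0,0,0,0],
    [0.2,0.004,0,0,0,0],
    [0.21,0.004,0,0,0,0],
    [0.21,0.004,0,0,0,0],
  ],
)

```text
time_s: 3.97
tool_pos: [448.3, 130.7, 196.3]
tcp_rot: [2.12, 2.318, 0.002]
force: [6.1, 1.0, -2.3]
grip_width: 21.5
finger_force: 22.0
```

```bash
python3 -c "
from h import *
import cv2
go((453,71,196))
c=ctrl.capture('scene');cv2.imwrite('pics/s3.png',cv2.resize(c['image'][125:225,232:365,::-1],(798,600),interpolation=2))
"
```

```text
t 3.9667 pos [448.3 130.7 196.3] F [ 6.1  1.  -2.3] w 21.5 ff 22.0
shift [-0.24  -0.002  0.001] turn [ 0.001 -0.001  0.006]
```

View pics/s3.png

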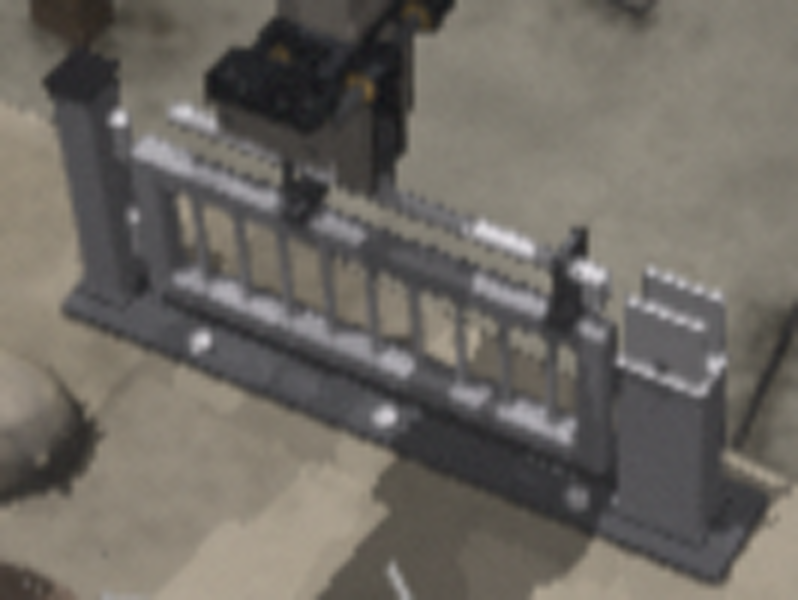

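The bolt is out of the keeper: its end is at crop (595,280) and the keeper is empty. Now I swing the gate about the hinge, with the TCP radius about 160 mm.

Call:
drive_tool(
  commands=[
    [0,0.019,0,0,0,-0.019],
    [0.002,0.045,0,0,0,-0.045],
    [0.004,0.07,0,0,0,-0.07],
    [0.007,0.096,0,0,0,-0.095],
    [0.012,0.121,0,0,0,-0.121],
    [0.017,0.146,0,0,0,-0.146],
    [0.023,0.171,0,0,0,-0.172],
    [0.029,0.189,0,0,0,-0.191],
    [0.032,0.201,0,0,0,-0.204],
    [0.035,0.207,0,0,0,-0.21],
  ],
  grip_force=30,
)

```text
time_s: 4.85
tool_pos: [497.1, 143.0, 194.9]
tcp_rot: [-1.708, -2.632, 0.005]
force: [-3.4, -1.4, -1.9]
grip_width: 21.3
finger_force: 30.0
```

Call:
drive_tool(
  commands=[
    [0,0,0,0,0,0],
    [0,0,0,0,0,0],
    [0,0,0,0,0,0],
    [0,0,0,0,0,0],
  ],
)

```text
time_s: 5.18
tool_pos: [498.2, 142.5, 195.8]
tcp_rot: [-1.712, -2.633, 0.001]
force: [-5.4, -0.9, -2.4]
grip_width: 21.2
finger_force: 30.0
```

```bash
python3 -c "
from h import *
import cv2
go((453,71,196))
a=cv2.resize(ctrl.capture('scene')['image'][125:225,232:365,::-1],(456,342),interpolation=2)
b=cv2.resize(ctrl.capture('top')['image'][145:205,212:352,::-1],(456,195),interpolation=2)
cv2.imwrite('pics/s4.png',np.vstack([a,b]))
"
```

```text
t 5.1833 pos [498.2 142.5 195.8] F [-5.4 -0.9 -2.4] w 21.2 ff 30.0
shift [-0.188 -0.281 -0.   ] turn [-0.001 -0.     0.215]
```

View pics/s4.png

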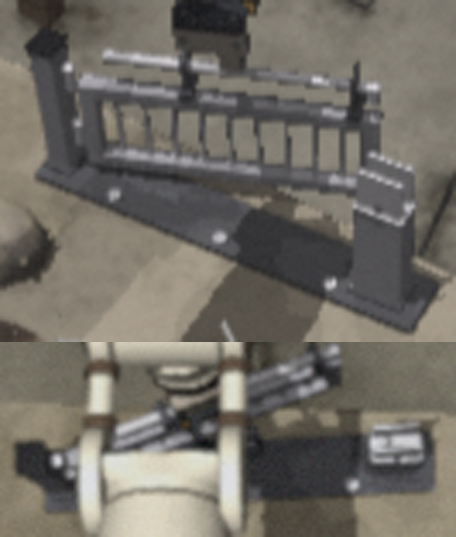

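The gate is ajar by about 0.32 rad, with the knob held and the bolt still drawn (TCP to hinge distance 160.6 mm, unchanged). Bystanders are untouched, so I'm handing in.

```bash
python3 -c "
from plant import ctrl
print(ctrl.job_done())"
```

```text
the job is handed in; nothing more can be done
None
```

I handed the job in with the gripper still on the knob, the bolt drawn about 53 mm and the gate held ajar at about 0.32 rad (roughly a 95 mm gap); these are my own readings, as no verdict came back.

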